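# Fit the reaming cone on a press-to-run citrus juicer and hold it down

### The job

The citrus juicer on the bench has been washed and needs a test run. Take the larger of the two dark reaming cones, put it point up on the splined spindle in the middle of the juicer's bowl, turn it until the splines mesh and it slides fully home, without forcing it. Then push it down against the spring so that the spindle goes in and the run switch is made, keep pressing, and finish like that with the gripper still holding the cone down (do not let go), all the other things left where they stand.

Things in the scene. Friction and masses are not known exactly. Their poses are not given: they have to be found in the camera images.
- cone_mid (a point): Larger reaming cone: dark grey ribbed plastic bullet, 62 mm tall, on a drip skirt 72 mm across, 3 mm thick; 85 g. Point on its axis, half-way up, 31 mm above its flat underside; z to its tip. It is a cylinder 51 mm across up to 36 mm height, then 46 across at 44, 34 at 53, 15 at 60, rounding to the tip. Stands point up; grip it from above, pads centred 27 to 31 mm above the underside.
- cone_socket (a point): Mouth of the larger cone's socket: on its axis, in the plane of its underside, z to the tip. The bore is 26.6 mm across, 24 mm deep, with six inward ribs 2.8 mm wide, 12 mm high from the mouth, 18.4 mm clear between opposite ribs. x points to the middle of a groove between two ribs, as does every 60 degrees from it.
- small_cone_mid (a point): The smaller reaming cone, not wanted: same kind, 47 mm tall, 35 mm across, on a skirt 60 mm across. Point on its axis, half-way up. Leave it.
- juicer: Citrus juicer, fixed on the bench. Origin at the centre of its underside, on the spindle axis; spout along its -x. Aluminium housing 158 mm across at the foot; on it an open white bowl 150 mm across (142 mm inside at the rim), rim 148 mm above the bench, floor at 117 mm. In its middle a white chimney 38 mm across up to 130 mm, out of which the upright steel spindle stands.
- spindle_seat (a point): On the spindle's axis, on top of the round shoulder (32 mm across) on which the cone's underside sits when home; 138 mm above the bench with the spring out. x points along the middle of a spline, as does every 60 degrees from it. The spindle stands at another angle each time; its gearing holds it still against a light touch and gives only at about 0.25 N m.
- spline_ends (a point): On the spindle's axis at the upper ends of its six splines, 13 mm above the shoulder; splines 3.2 mm wide, 24 mm across the tips, core 16 mm. Above: a plain pilot nose 15.2 mm across, straight for 5 mm, then tapered, 8 mm in all. A centred but unmeshed cone rests with its underside here; it drops in, 13 mm down to the shoulder, when its angle is right to about 10 degrees.
- spindle (a joint): How far the spindle is pushed down, m: 0 with the spring out, 0.006 at its stop. The spring begins to give at 6 N and is at its stop at 12 N.
- half_a: Half an orange, cut face down, 72 mm across, 36 mm high; origin under its centre. Leave it.
- half_b: Another half orange of the same size; origin under its centre. Leave it.
- glass: Drinking glass under the juicer's spout, 66 mm across, 88 mm high; origin under its centre. Leave it.
- bottle: Amber bottle, 64 mm across, 165 mm high; origin under its centre. Leave it.
- dish: Small white dish, 76 mm across, 42 mm high; origin under its centre. Leave it.
- spoon: Steel spoon lying on the bench. Leave it.
- fruit: White bowl of fruit, 150 mm across, about 80 mm high; origin under its centre. Leave it.

How it is judged:
On the way:
1. the larger cone stands on the spindle with the splines meshed, fully home (z of cone_mid in the frame of spindle_seat below 0.0345 m and horizontal distance between cone_mid and spindle_seat below 0.004 m and angle between cone_mid's own z axis and vertical below 0.12 rad), for 0.2 s.
At the end, for the whole second after the job is handed in: The larger cone is meshed and home on the spindle (underside within 3.5 mm of the shoulder, within 4 mm of the axis, upright within 7 degrees), the spindle is held at least 3.5 mm down against its spring, and the gripper's fingers are on the cone, all through the last second (all of step 1 and z of cone_mid in the frame of spindle_seat above 0.027 m and value of joint spindle above 0.0035 m and contact force between the fingers and cone above 2 N); the arm keeps its last pose, push and grip.
It fails at once if the cone is forced on the spindle or the juicer with more than 60 N (contact force between cone and juicer above 60 N).
It fails at once if another thing on the bench is pushed more than 40 mm or tipped over (distance of any of small_cone_mid, half_a, half_b, glass, bottle, dish, spoon, fruit from where it was at the start of the episode above 0.04 m or angle between any of small_cone_mid, glass, bottle, dish's own z axis and vertical above 0.7 rad).
It also fails if it takes over 58 s, if anything falls off the work surface, if the arm or the gripper's body presses on something with over 40 N, if the wrist force passes 120 N, or if a joint passes its speed limit or range.

### The arm

A 6-joint arm with a two-finger parallel gripper is mounted at the origin on the work surface. World frame = base frame: x ahead of the robot, y to its left, z up, the work surface at z = 0. Lengths are in m, angles in rad, forces in N, time in s.
With the tool pointing down it reaches from about 0.25 to 0.725 m from the base axis. Payload 4 kg.
Tool frame: the origin (TCP) lies between the finger pads; the fingertips stand 11 mm ahead of it and the grasp point (between the pads) lies 8 mm behind it (bot.tip_extent is the distance from the TCP to the fingertips, in m); z points along the fingers, y is the line along which they close (so a half turn about z gives the same grasp; the last joint's range is limited). The gripper opens to 85 mm and grips with 20 to 120 N. Pads are 22 mm wide; open, the fingers measure 114 mm over their backs; the gripper's body (76 mm by 85 mm) begins 54 mm behind the grasp point. The pads swing forward as they close: fully open they stand 13 mm farther back than shut.
Start: joints at [-1.207, 0.241, 0.005, 1.335, 0, 1.571], TCP at [0.178, -0.467, 0.242] pointing down, gripper open.
Joint ranges: [-2.72, 2.72], [-1.05, 1.87], [-1.09, 1.28], [-1.99, 2.15], [-1.42, 1.44], [-3.14, 3.14]. Speed limits (rad/s): [2.79, 2.79, 3.14, 3.14, 3.14, 3.14].

### API

Orientations are given as a unit quaternion [x, y, z, w].
In Python, from workcell import bot gives the robot as it stands. The module is installed in compiled form; this text tells all that it offers.
- The arm moves only by the tool drive_tool, never from a script. Its argument "rows" is a list of rows, each an object of numbers: "dx", "dy", "dz": the shift along the tool's x, y, z in units of 50 mm (1.0 is 50 mm); "wx", "wy", "wz": the turn, a rotation vector about the tool's x, y, z in units of 5 degrees (1.0 is 5 degrees); "hand": the finger opening in mm, from 0 to 85.4. A call has 1 to 20 rows; each row is the pose to reach, as a shift and turn from the pose commanded when the call began, along the tool's axes at that moment; what a row does not reach only later rows make up. A row lasts 1/10 s, in which the tool goes at most 50 mm and 8.59 degrees, less where a joint would pass 70% of its speed; a pose out of reach is approached as far as the arm can. A call with a gripper value outside its range is refused whole. The fingers move at their own pace and stop on an object; the grip force is fixed at half the most. Time passes only in rows, so rows that repeat a pose let the fingers close. It gives the time, the measured TCP pose, the force, the opening and the grip force at its end, in the units of the state.
- bot.get_obs(): the state, without advancing time (a new reading comes with each control period).
- bot.camera(name): name is "side" or "top" or "wrist"; returns the picture (400x640x3 uint8, red, green, blue); there is no depth.
- bot.get_calibration(name): a dict with "vfov" (degrees; the focal length in pixels is half the picture's height over the tangent of half this angle, whatever the lens; pixels are square), "cx", "cy" (the principal point, pixels), "origin" and "rotation" of the camera in the world; the wrist camera has in their place "mount" (4x4, takes a point from camera to tool coordinates, whose origin is the TCP and whose axes are the flange's). Camera axes: x right, y up, looking along -z (the intrinsics and any distortion apply to the point x, -y, -z); pixel columns grow to the right and rows downward; lengths in m; the calibration is good to about 2 mm. The wrist camera is an equidistant fisheye: a pixel r from the principal point sees the ray r / f radians off the axis. A picture is of the moment at which its call begins: read the wrist's pose just before it. get_calibration takes no time and is no camera call.
- bot.job_done(): hands the job in; it is judged then, once.
Trained networks look in the newest picture that a camera, given by its name, has taken for a name from the list of things; names that differ only in an ending like _2 or _b are one class to them, and where a whole thing is asked for, a point or a joint stands for the part that bears it (a point fixed in the world has none). Each returns a list of dicts, best first, with "score" (0 to 1); they miss things now and then, are a little off and sometimes report something else, mostly with a low value. They report only what shows in the picture. A call takes as long as a camera call.
- bot.look_for(camera, thing): "extent" ([centre column, centre row, width, height] in pixels, round what is visible of it).
- bot.outline_of(camera, thing): "region" (400x640 bool, what is visible of it) and "extent" ([centre column, centre row, width, height] in pixels, round what is visible of it).
The state is a dict: "clock": time; "joint_pos": joint angles; "joint_vel": joint speeds; "tau": joint torques, N m; "eef_pos": TCP position; "tool_rot": TCP orientation; "ft_force": force on the tool from outside, world axes, zero at the start; "ft_torque": the same for the moment, N m; "grip_width": finger opening in m; "grasp_force": force on a finger pad.
Only numpy, scipy, OpenCV 4.12 (cv2) and the standard library are available. Lean on these libraries where they do the work, as an engineer would, in place of code of your own. Each camera call takes 0.05 s, during which the arm holds its last target. There are 200 camera calls.

## Working session

There is one attempt and no reset: what is moved stays moved. The work goes in short steps, Python scripts to look and compute and a tool call to move; the robot and the scene stay as the last step left them, time stands still between calls to the robot, and variables do not carry over. Pictures are saved under pics/ and viewed, at most 10 in all, crops included, and the job is handed in when it is done.

Besides the shell and the picture viewer there is one more tool, called after ">>>" in YAML: its name, and indented under it one key for each argument. drive_tool: Moves the arm, as the interface text tells. Its arguments: {"type":"object","properties":{"rows":{"type":"array","items":{"type":"object","properties":{"dx":{"type":"number"},"dy":{"type":"number"},"dz":{"type":"number"},"wx":{"type":"number"},"wy":{"type":"number"},"wz":{"type":"number"},"hand":{"type":"number"}}}}},"required":["rows"]}

```bash
mkdir -p pics
cat > h.py <<'E'
import numpy as np, cv2
from workcell import bot
from scipy.spatial.transform import Rotation as R
def ray(cam,u,v,obs=None):
    c=bot.get_calibration(cam); f=200/np.tan(np.radians(c['vfov'])/2)
    x,y=(u-c['cx']),(v-c['cy'])
    if cam=='wrist':
        r=np.hypot(x,y); t=r/f; s=np.sin(t)/max(r,1e-9)
        d=np.array([x*s,-y*s,-np.cos(t)]); m=np.array(c['mount'])
        T=R.from_quat(obs['tool_rot']).as_matrix()
        return np.array(obs['eef_pos'])+T@m[:3,3], T@m[:3,:3]@d
    if c.get('dist') is not None: pass
    d=np.array([x/f,-y/f,-1.]); return np.array(c['origin']),np.array(c['rotation'])@d
def onz(cam,u,v,z,obs=None):
    o,d=ray(cam,u,v,obs); return o+d*(z-o[2])/d[2]
def tri(r1,r2):
    (o1,d1),(o2,d2)=r1,r2
    A=np.stack([d1,-d2],1); s=np.linalg.lstsq(A,o2-o1,rcond=None)[0]
    p,q=o1+d1*s[0],o2+d2*s[1]; return (p+q)/2,np.linalg.norm(p-q)
def save(n,im): cv2.imwrite('pics/'+n,im[:,:,::-1])
E
python3 - <<'E'
from h import *
for c in ['top','side','wrist']:
    print(c,{k:np.round(v,3).tolist() if not isinstance(v,str) else v for k,v in bot.get_calibration(c).items()})
    im=bot.camera(c); save(c+'0.png',im)
o=bot.get_obs(); print(o['eef_pos'],o['tool_rot'],o['clock'])
for c in ['top','side']:
    for t in ['cone_mid','small_cone_mid','juicer','spindle','glass','bottle','dish','fruit','half_a','spoon']:
        print(c,t,[(round(x['score'],2),np.round(x['extent']).tolist()) for x in bot.look_for(c,t)[:3]])
E
```

```text
top {'vfov': 53.817, 'cx': 315.389, 'cy': 197.783, 'origin': [0.514, -0.031, 1.399], 'rotation': [-0.025, 0.015, 0.713, -0.701]}
side {'vfov': 49.013, 'cx': 319.995, 'cy': 191.213, 'origin': [-0.145, 0.678, 0.949], 'rotation': [-0.175, 0.395, 0.829, -0.355]}
wrist {'vfov': 65.706, 'cx': 318.893, 'cy': 197.758, 'mount': [[-0.001, 0.965, 0.264, 0.066], [1.0, 0.0, 0.001, -0.0], [0.001, 0.264, -0.965, -0.133], [0.0, 0.0, 0.0, 1.0]]}
[ 0.17772908 -0.4668296   0.24160765] [ 9.83501059e-01  1.80900429e-01 -1.72597249e-04 -8.19997723e-04] 0.15
top cone_mid [(0.77, [282.0, 240.0, 18.0, 18.0]), (0.57, [186.0, 199.0, 24.0, 23.0])]
top small_cone_mid [(0.51, [235.0, 241.0, 19.0, 17.0])]
top juicer [(0.97, [336.0, 211.0, 50.0, 61.0])]
top spindle [(0.6, [335.0, 215.0, 10.0, 7.0]), (0.45, [306.0, 163.0, 18.0, 22.0])]
top glass []
top bottle [(0.77, [383.0, 157.0, 19.0, 20.0])]
top dish [(0.88, [184.0, 199.0, 22.0, 24.0]), (0.38, [329.0, 180.0, 18.0, 17.0])]
top fruit [(0.8, [229.0, 172.0, 46.0, 43.0])]
top half_a [(0.83, [306.0, 163.0, 20.0, 17.0]), (0.55, [274.0, 176.0, 17.0, 16.0])]
top spoon [(0.6, [455.0, 213.0, 22.0, 56.0])]
side cone_mid [(0.68, [328.0, 270.0, 31.0, 28.0])]
side small_cone_mid [(0.86, [280.0, 303.0, 23.0, 19.0])]
side juicer [(0.65, [349.0, 211.0, 54.0, 72.0])]
side spindle [(0.5, [435.0, 168.0, 53.0, 26.0]), (0.44, [348.0, 188.0, 7.0, 12.0]), (0.21, [351.0, 209.0, 50.0, 72.0])]
side glass [(0.86, [323.0, 201.0, 23.0, 32.0])]
side bottle [(0.78, [342.0, 156.0, 20.0, 41.0]), (0.28, [432.0, 166.0, 50.0, 28.0])]
side dish [(0.77, [191.0, 302.0, 30.0, 27.0])]
side fruit [(0.82, [220.0, 246.0, 51.0, 40.0]), (0.56, [351.0, 209.0, 53.0, 71.0])]
side half_a [(0.87, [270.0, 230.0, 24.0, 22.0]), (0.53, [288.0, 210.0, 21.0, 24.0]), (0.43, [350.0, 190.0, 8.0, 16.0])]
side spoon [(0.48, [434.0, 167.0, 50.0, 24.0]), (0.15, [342.0, 158.0, 20.0, 38.0])]
```

View pics/top0.png

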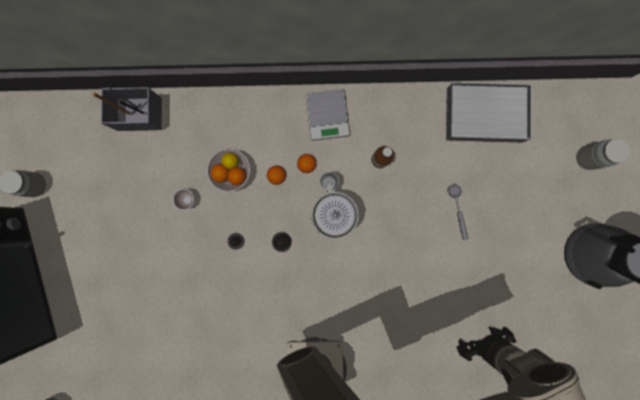

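View pics/side0.png

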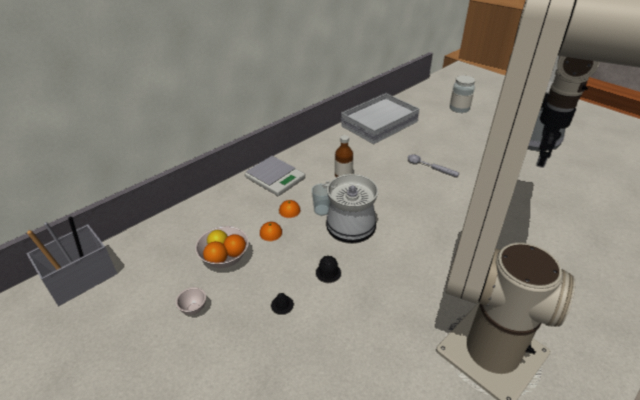

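The top view shows the juicer at (335,215), the larger cone at (282,241) and the smaller cone at (235,241). The side view agrees, with the larger cone at (328,268) and the juicer at (350,210). The networks' boxes match the pictures. The camera rotations are quaternions, so I'll fix that in the helper and compute positions.

```bash
sed -i "s/np.array(c\['rotation'\])@d/R.from_quat(c['rotation']).as_matrix()@d/" h.py
python3 - <<'E'
from h import *
print('cone top,z.03',onz('top',282,241,.03),'z0.05',onz('top',282,241,.05))
print('cone tri',tri(ray('top',282,241),ray('side',328,269)))
print('small',tri(ray('top',235.5,241),ray('side',281,303)))
print('juicer top rim',onz('top',335,215,.148), 'tri',tri(ray('top',335,214),ray('side',351,189)))
print('base check',onz('top',315,370,0))
o=bot.get_obs(); print(R.from_quat(o['tool_rot']).as_matrix().round(3), o['joint_pos'])
E
```

```text
cone top,z.03 [0.44388386 0.10566095 0.03      ] z0.05 [0.44491262 0.10365914 0.05      ]
cone tri (array([0.44246708, 0.10725113, 0.01025859]), np.float64(0.0011127245520024804))
small (array([0.44576352, 0.27284588, 0.00633288]), np.float64(0.0014654660526568024))
juicer top rim [ 0.52931509 -0.0753027   0.148     ] tri (array([ 0.53265258, -0.07544373,  0.14312344]), np.float64(0.00027195299037862395))
base check [-0.00507452 -0.00072622  0.        ]
[[ 0.935  0.356  0.   ]
 [ 0.356 -0.935 -0.   ]
 [ 0.     0.    -1.   ]] [-1.20701218e+00  2.40572688e-01  5.02835229e-03  1.33520457e+00
  1.60749178e-05  1.57078748e+00]
```

Both positions fit the reach and the given heights. The larger cone is at about (0.443, 0.107) and the spindle at about (0.53, -0.076). I'll move above the juicer first for a close wrist view of the spindle, keeping joint 6 near mid-range.

>>> drive_tool:
  rows:
    - {"dx": 9.37, "dy": -4.81, "dz": -0.4, "wz": -12.2, "hand": 85}
    - {"dx": 9.37, "dy": -4.81, "dz": -0.4, "wz": -12.2, "hand": 85}
    - {"dx": 9.37, "dy": -4.81, "dz": -0.4, "wz": -12.2, "hand": 85}
    - {"dx": 9.37, "dy": -4.81, "dz": -0.4, "wz": -12.2, "hand": 85}
    - {"dx": 9.37, "dy": -4.81, "dz": -0.4, "wz": -12.2, "hand": 85}
    - {"dx": 9.37, "dy": -4.81, "dz": -0.4, "wz": -12.2, "hand": 85}
    - {"dx": 9.37, "dy": -4.81, "dz": -0.4, "wz": -12.2, "hand": 85}
    - {"dx": 9.37, "dy": -4.81, "dz": -0.4, "wz": -12.2, "hand": 85}
    - {"dx": 9.37, "dy": -4.81, "dz": -0.4, "wz": -12.2, "hand": 85}
    - {"dx": 9.37, "dy": -4.81, "dz": -0.4, "wz": -12.2, "hand": 85}
    - {"dx": 9.37, "dy": -4.81, "dz": -0.4, "wz": -12.2, "hand": 85}
    - {"dx": 9.37, "dy": -4.81, "dz": -0.4, "wz": -12.2, "hand": 85}
    - {"dx": 9.37, "dy": -4.81, "dz": -0.4, "wz": -12.2, "hand": 85}
    - {"dx": 9.37, "dy": -4.81, "dz": -0.4, "wz": -12.2, "hand": 85}
    - {"dx": 9.37, "dy": -4.81, "dz": -0.4, "wz": -12.2, "hand": 85}
    - {"dx": 9.37, "dy": -4.81, "dz": -0.4, "wz": -12.2, "hand": 85}

```text
invalid input at $.rows[0]: expected keys dx, dy, dz, wx, wy, wz, hand
```

Run:
```python
from h import *
o=bot.get_obs(); im=bot.camera('wrist'); save('w1.png',im)
print(o['clock'],o['eef_pos'],R.from_quat(o['tool_rot']).as_matrix().round(3).tolist(),o['joint_pos'].round(3),bot.tip_extent)
for t in ['spindle','juicer']:
    for x in bot.look_for('wrist',t)[:3]:
        e=x['extent']; print(t,round(x['score'],2),np.round(e,1),onz('wrist',e[0],e[1],.155,o))
```

```text
1.15 [ 0.17791502 -0.46728734  0.24233096] [[0.935, 0.356, 0.0], [0.356, -0.935, -0.0], [0.0, 0.0, -1.0]] [-1.207  0.241  0.005  1.335  0.     1.571] 0.011
```

View pics/w1.png

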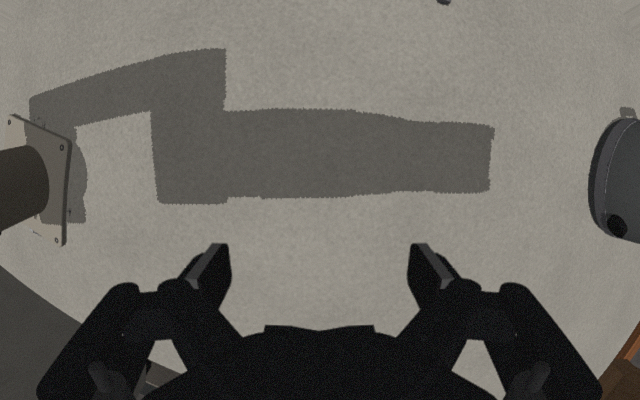

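The call was refused because every key must be given, so the arm is still at its start. The wrist picture shows bare bench, with the fingertips at about (220,245) and (420,245). I'll repeat the move with all keys.

>>> drive_tool:
  rows:
    - {"dx": 9.37, "dy": -4.81, "dz": -0.4, "wx": 0, "wy": 0, "wz": -12.2, "hand": 85}
    - {"dx": 9.37, "dy": -4.81, "dz": -0.4, "wx": 0, "wy": 0, "wz": -12.2, "hand": 85}
    - {"dx": 9.37, "dy": -4.81, "dz": -0.4, "wx": 0, "wy": 0, "wz": -12.2, "hand": 85}
    - {"dx": 9.37, "dy": -4.81, "dz": -0.4, "wx": 0, "wy": 0, "wz": -12.2, "hand": 85}
    - {"dx": 9.37, "dy": -4.81, "dz": -0.4, "wx": 0, "wy": 0, "wz": -12.2, "hand": 85}
    - {"dx": 9.37, "dy": -4.81, "dz": -0.4, "wx": 0, "wy": 0, "wz": -12.2, "hand": 85}
    - {"dx": 9.37, "dy": -4.81, "dz": -0.4, "wx": 0, "wy": 0, "wz": -12.2, "hand": 85}
    - {"dx": 9.37, "dy": -4.81, "dz": -0.4, "wx": 0, "wy": 0, "wz": -12.2, "hand": 85}
    - {"dx": 9.37, "dy": -4.81, "dz": -0.4, "wx": 0, "wy": 0, "wz": -12.2, "hand": 85}
    - {"dx": 9.37, "dy": -4.81, "dz": -0.4, "wx": 0, "wy": 0, "wz": -12.2, "hand": 85}
    - {"dx": 9.37, "dy": -4.81, "dz": -0.4, "wx": 0, "wy": 0, "wz": -12.2, "hand": 85}
    - {"dx": 9.37, "dy": -4.81, "dz": -0.4, "wx": 0, "wy": 0, "wz": -12.2, "hand": 85}
    - {"dx": 9.37, "dy": -4.81, "dz": -0.4, "wx": 0, "wy": 0, "wz": -12.2, "hand": 85}
    - {"dx": 9.37, "dy": -4.81, "dz": -0.4, "wx": 0, "wy": 0, "wz": -12.2, "hand": 85}
    - {"dx": 9.37, "dy": -4.81, "dz": -0.4, "wx": 0, "wy": 0, "wz": -12.2, "hand": 85}
    - {"dx": 9.37, "dy": -4.81, "dz": -0.4, "wx": 0, "wy": 0, "wz": -12.2, "hand": 85}

```text
clock: 2.9
eef_pos: [0.5296, -0.0768, 0.2626]
tool_rot: [0.756, 0.654, 0.0, 0.0]
ft_force: [-0.3, 0.1, 0.0]
grip_width: 0.0847
grasp_force: 0.0
```

Run:
```python
from h import *
o=bot.get_obs(); im=bot.camera('wrist')
print(o['clock'],o['eef_pos'],R.from_quat(o['tool_rot']).as_matrix().round(3).tolist(),o['joint_pos'].round(3))
for t in ['spindle','juicer']:
    for x in bot.look_for('wrist',t)[:3]:
        e=x['extent']; print(t,round(x['score'],2),np.round(e,1),onz('wrist',e[0],e[1],.155,o))
save('w2.png',cv2.resize(im[110:310,190:450],None,fx=3,fy=3,interpolation=cv2.INTER_CUBIC))
```

```text
2.9 [ 0.52960948 -0.07683945  0.2625863 ] [[0.144, 0.99, 0.0], [0.99, -0.144, -0.0], [-0.0, 0.0, -1.0]] [-0.144  0.304  0.142  1.409 -0.     1.571]
spindle 0.57 [317.8 192.4  40.1  32.4] [ 0.52903255 -0.07090727  0.155     ]
juicer 0.96 [330.6 189.8 196.8 168. ] [ 0.53947616 -0.07025934  0.155     ]
```

View pics/w2.png

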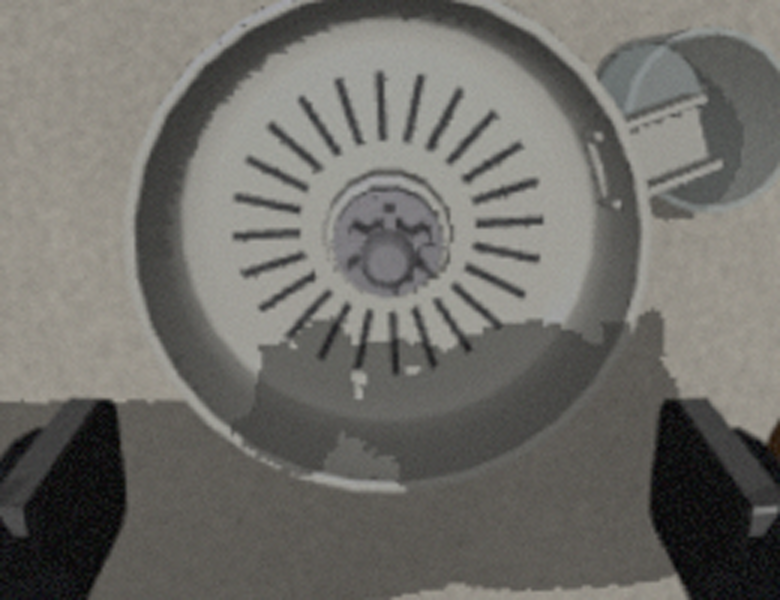

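The crop shows the spindle nose at about crop (389,261), which is pixel (319.7,197). The shoulder centre is near crop (389,242), pixel (319.7,190.7). The glass and spout are to the right and the fingers are clear. Now I'll compute the axis and the move to the cone.

Run:
```python
from h import *
o=bot.get_obs()
print('nose',onz('wrist',319.7,197,.159,o),'shoulder',onz('wrist',319.7,190.7,.138,o))
print('rim',onz('wrist',190+392/3,110+242/3,.148,o))
Rt=R.from_quat(o['tool_rot']).as_matrix()
cone=np.array([.443,.107]); yaw=np.arctan2(.107,.443)+np.pi/2
T=np.array([.443,.107,.16]); d=Rt.T@(T-o['eef_pos'])
print('move units',d/.05,'wz',-np.degrees(yaw-np.arctan2(Rt[1,0],Rt[0,0]))/5)
```

```text
nose [ 0.53041863 -0.07340988  0.159     ] shoulder [ 0.53043709 -0.07348164  0.138     ]
rim [ 0.53156973 -0.07111482  0.148     ]
move units [ 3.38252252 -2.24501452  2.04968851] wz -4.360027257159472
```

The nose and shoulder give the same axis, (0.5304, -0.0734). Next I'll go above the cone, crossing level first and then lowering.

>>> drive_tool:
  rows:
    - {"dx": 3.38, "dy": -2.25, "dz": 0, "wx": 0, "wy": 0, "wz": -4.36, "hand": 85}
    - {"dx": 3.38, "dy": -2.25, "dz": 0, "wx": 0, "wy": 0, "wz": -4.36, "hand": 85}
    - {"dx": 3.38, "dy": -2.25, "dz": 0, "wx": 0, "wy": 0, "wz": -4.36, "hand": 85}
    - {"dx": 3.38, "dy": -2.25, "dz": 0, "wx": 0, "wy": 0, "wz": -4.36, "hand": 85}
    - {"dx": 3.38, "dy": -2.25, "dz": 0, "wx": 0, "wy": 0, "wz": -4.36, "hand": 85}
    - {"dx": 3.38, "dy": -2.25, "dz": 2.05, "wx": 0, "wy": 0, "wz": -4.36, "hand": 85}
    - {"dx": 3.38, "dy": -2.25, "dz": 2.05, "wx": 0, "wy": 0, "wz": -4.36, "hand": 85}
    - {"dx": 3.38, "dy": -2.25, "dz": 2.05, "wx": 0, "wy": 0, "wz": -4.36, "hand": 85}
    - {"dx": 3.38, "dy": -2.25, "dz": 2.05, "wx": 0, "wy": 0, "wz": -4.36, "hand": 85}
    - {"dx": 3.38, "dy": -2.25, "dz": 2.05, "wx": 0, "wy": 0, "wz": -4.36, "hand": 85}

```text
clock: 4.05
eef_pos: [0.4451, 0.1075, 0.1624]
tool_rot: [0.618, 0.786, 0.002, 0.001]
ft_force: [0.3, -0.7, 1.3]
grip_width: 0.0844
grasp_force: 0.0
```

Run:
```python
from h import *
o=bot.get_obs(); im=bot.camera('wrist')
print(o['clock'],o['eef_pos'],R.from_quat(o['tool_rot']).as_matrix().round(3).tolist(),o['joint_pos'].round(3))
for x in bot.outline_of('wrist','cone_mid')[:3]:
    e=x['extent']; ys,xs=np.nonzero(x['region']); print(round(x['score'],2),np.round(e,1),xs.mean(),ys.mean())
    # skirt circle: lower-height outline, fit using rays of region's hull extremes at z=.002
    cs,_=cv2.findContours(x['region'].astype(np.uint8),0,1); c=max(cs,key=cv2.contourArea)[:,0]
    P=np.array([onz('wrist',u,v,.002,o)[:2] for u,v in c]); print(cv2.minEnclosingCircle((P*1000).astype(np.float32)))
    print('tip guess z.031',onz('wrist',e[0],e[1],.02,o))
save('w3.png',cv2.resize(im[80:320,170:470],None,fx=2.5,fy=2.5,interpolation=cv2.INTER_CUBIC))
```

```text
4.05 [0.44514349 0.10747583 0.16236493] [[-0.235, 0.972, 0.005], [0.972, 0.235, 0.001], [-0.0, 0.005, -1.0]] [ 0.237  0.208 -0.253  1.105 -0.     1.571]
0.7 [313.7 181.3  73.   77.2] 315.18484073471285 180.52034410602187
((440.6554870605469, 109.94456481933594), 37.399662017822266)
tip guess z.031 [0.43902812 0.11378962 0.02      ]
0.5 [508.6 282.8  36.9  21.3] 508.3225806451613 282.3763440860215
((714.3460693359375, 34.7262077331543), 31.274433135986328)
tip guess z.031 [0.69320465 0.05015121 0.02      ]
```

View pics/w3.png

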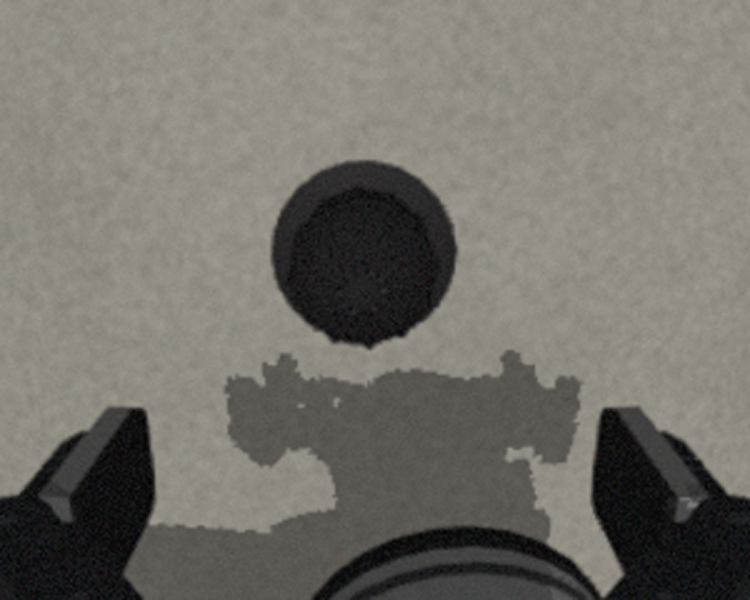

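The cone stands centrally, and its skirt circle is centred at crop (364.5,252), pixel (315.8,180.8). I'll refine its position, look once more settled, and compute the lowering.

Run:
```python
from h import *
o=bot.get_obs(); im=bot.camera('wrist')
x=bot.outline_of('wrist','cone_mid')[0]
c=max(cv2.findContours(x['region'].astype(np.uint8),0,1)[0],key=cv2.contourArea)[:,0]
P=np.array([onz('wrist',u,v,.003,o)[:2] for u,v in c])
Rt=R.from_quat(o['tool_rot']).as_matrix()
# keep the skirt side: upper part of the picture, tool +x
from scipy.optimize import least_squares
m=P.mean(0); s=P[(P-m)@Rt[:2,0]>-.008]
f=least_squares(lambda q:np.hypot(*(s-q[:2]).T)-q[2],[*m,.036]); f2=least_squares(lambda q:np.hypot(*(s-q).T)-.036,m)
print(f.x,f2.x,np.std(f.fun)); c=f2.x
print(o['eef_pos'],Rt.round(4).tolist(),o['joint_vel'].round(3))
print('units',Rt.T@(np.array([*c,.021])-o['eef_pos'])/.05)
```

```text
[0.44087516 0.11078149 0.03575191] [0.44094645 0.1104869 ] 0.000515519859516592
[0.4452858  0.10766294 0.16257715] [[-0.2352, 0.9719, 0.0056], [0.9719, 0.2352, 0.0013], [-0.0, 0.0057, -1.0]] [ 0.002 -0.002 -0.012 -0.006  0.002  0.002]
units [ 0.07536597 -0.08728237  2.83108803]
```

>>> drive_tool:
  rows:
    - {"dx": 0.08, "dy": -0.04, "dz": 0.7, "wx": 0, "wy": 0, "wz": 0, "hand": 85}
    - {"dx": 0.08, "dy": -0.04, "dz": 1.3, "wx": 0, "wy": 0, "wz": 0, "hand": 85}
    - {"dx": 0.08, "dy": -0.04, "dz": 1.3, "wx": 0, "wy": 0, "wz": 0, "hand": 85}
    - {"dx": 0.08, "dy": -0.04, "dz": 1.3, "wx": 0, "wy": 0, "wz": 0, "hand": 85}

```text
clock: 4.65
eef_pos: [0.4403, 0.1109, 0.0956]
tool_rot: [0.618, 0.786, 0.0, 0.0]
ft_force: [0.5, -0.1, 1.1]
grip_width: 0.0847
grasp_force: 0.0
```

Run:
```python
from h import *
o=bot.get_obs()
Rt=R.from_quat(o['tool_rot']).as_matrix()
print(o['clock'],o['eef_pos'],Rt.round(4).tolist(),o['joint_vel'].round(3))
print('units',Rt.T@(np.array([.4409,.1105,.021])-o['eef_pos'])/.05)
```

```text
4.65 [0.44027468 0.1109095  0.0956282 ] [[-0.2358, 0.9718, 0.0002], [0.9718, 0.2358, 0.0], [-0.0, 0.0002, -1.0]] [-0.001 -0.022  0.032 -0.002 -0.     0.002]
units [-0.01088355  0.00993465  1.49256621]
```

Position is within 1 mm. Now I'll lower to grasp height and close.

>>> drive_tool:
  rows:
    - {"dx": -0.01, "dy": 0.01, "dz": 0.7, "wx": 0, "wy": 0, "wz": 0, "hand": 85}
    - {"dx": -0.01, "dy": 0.01, "dz": 1.3, "wx": 0, "wy": 0, "wz": 0, "hand": 85}
    - {"dx": -0.01, "dy": 0.01, "dz": 1.49, "wx": 0, "wy": 0, "wz": 0, "hand": 85}
    - {"dx": -0.01, "dy": 0.01, "dz": 1.49, "wx": 0, "wy": 0, "wz": 0, "hand": 85}
    - {"dx": -0.01, "dy": 0.01, "dz": 1.49, "wx": 0, "wy": 0, "wz": 0, "hand": 40}
    - {"dx": -0.01, "dy": 0.01, "dz": 1.49, "wx": 0, "wy": 0, "wz": 0, "hand": 40}
    - {"dx": -0.01, "dy": 0.01, "dz": 1.49, "wx": 0, "wy": 0, "wz": 0, "hand": 40}
    - {"dx": -0.01, "dy": 0.01, "dz": 1.49, "wx": 0, "wy": 0, "wz": 0, "hand": 40}
    - {"dx": -0.01, "dy": 0.01, "dz": 1.49, "wx": 0, "wy": 0, "wz": 0, "hand": 40}
    - {"dx": -0.01, "dy": 0.01, "dz": 1.49, "wx": 0, "wy": 0, "wz": 0, "hand": 40}
    - {"dx": -0.01, "dy": 0.01, "dz": 1.49, "wx": 0, "wy": 0, "wz": 0, "hand": 40}

```text
clock: 5.75
eef_pos: [0.4422, 0.1109, 0.0223]
tool_rot: [0.618, 0.786, 0.002, 0.001]
ft_force: [-0.2, -0.2, 6.8]
grip_width: 0.0489
grasp_force: 61.4
```

The grip is good: 49 mm opening, 61 N. Now I'll lift straight up.

>>> drive_tool:
  rows:
    - {"dx": 0, "dy": 0, "dz": -0.6, "wx": 0, "wy": 0, "wz": 0, "hand": 40}
    - {"dx": 0, "dy": 0, "dz": -1.5, "wx": 0, "wy": 0, "wz": 0, "hand": 40}
    - {"dx": 0, "dy": 0, "dz": -2.4, "wx": 0, "wy": 0, "wz": 0, "hand": 40}
    - {"dx": 0, "dy": 0, "dz": -3.3, "wx": 0, "wy": 0, "wz": 0, "hand": 40}
    - {"dx": 0, "dy": 0, "dz": -4.3, "wx": 0, "wy": 0, "wz": 0, "hand": 40}
    - {"dx": 0, "dy": 0, "dz": -4.3, "wx": 0, "wy": 0, "wz": 0, "hand": 40}
    - {"dx": 0, "dy": 0, "dz": -4.3, "wx": 0, "wy": 0, "wz": 0, "hand": 40}

```text
clock: 6.45
eef_pos: [0.4414, 0.1107, 0.2373]
tool_rot: [0.618, 0.786, 0.002, 0.001]
ft_force: [0.3, 0.3, -0.2]
grip_width: 0.0491
grasp_force: 62.8
```

Run:
```python
from h import *
o=bot.get_obs(); im=bot.camera('wrist')
Rt=R.from_quat(o['tool_rot']).as_matrix()
print(o['clock'],o['eef_pos'],Rt.round(4).tolist(),o['ft_force'],o['grip_width'])
for x in bot.outline_of('wrist','cone_mid')[:2]:
    ys,xs=np.nonzero(x['region']); print(x['score'],x['extent'],xs.min(),xs.max(),ys.min(),ys.max())
    # skirt circle about 29 mm below grasp point: tool z = -8+29=+21 mm from TCP
    c=max(cv2.findContours(x['region'].astype(np.uint8),0,1)[0],key=cv2.contourArea)[:,0]
    P=np.array([Rt.T@(onz('wrist',u,v,o['eef_pos'][2]-.019,o)-o['eef_pos']) for u,v in c])
    print('tool x range',P[:,0].min()*1e3,P[:,0].max()*1e3,'y',P[:,1].min()*1e3,P[:,1].max()*1e3)
save('w4.png',cv2.resize(im[100:350,150:490],None,fx=2.2,fy=2.2,interpolation=cv2.INTER_CUBIC))
d=Rt.T@(np.array([.5304,-.0734,o['eef_pos'][2]])-o['eef_pos']); print('units',d/.05)
```

```text
6.45 [0.44139446 0.11072418 0.23729859] [[-0.2359, 0.9718, 0.0046], [0.9718, 0.2359, 0.0012], [0.0, 0.0048, -1.0]] [ 0.30581146  0.30870883 -0.22007304] 0.04909566618899387
0.82 [318.4, 254.5, 131.7, 155.0] 253 384 177 330
tool x range -59.1522129374688 36.32419923162857 y -35.6202815083436 34.59234089769922
units [-3.99847767e+00  8.61185858e-01  3.99802842e-03]
```

View pics/w4.png

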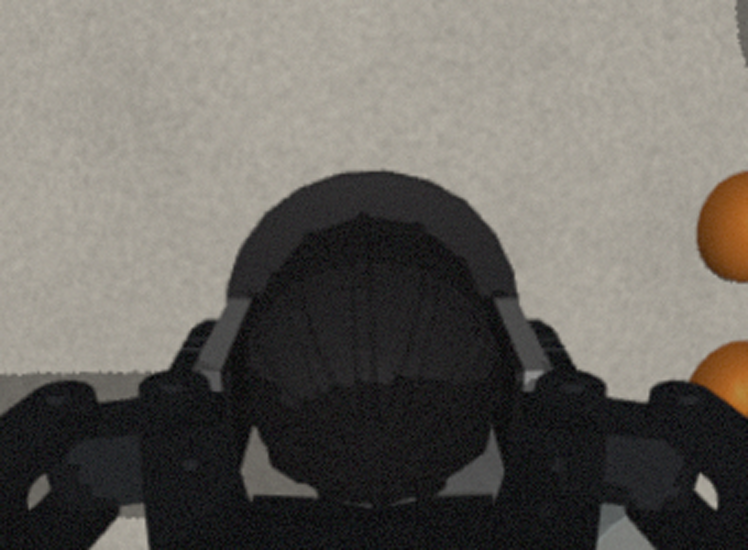

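The wrist view shows the cone upright in the jaws. Its skirt front edge is at tool x = +36.3 mm against a 36 mm radius, so its axis is at the TCP within 0.5 mm. Next I'll carry it over the spindle at this height and then lower to just above the nose.

>>> drive_tool:
  rows:
    - {"dx": -1.0, "dy": 0.21, "dz": 0, "wx": 0, "wy": 0, "wz": 0, "hand": 40}
    - {"dx": -1.9, "dy": 0.41, "dz": 0, "wx": 0, "wy": 0, "wz": 0, "hand": 40}
    - {"dx": -2.8, "dy": 0.6, "dz": 0, "wx": 0, "wy": 0, "wz": 0, "hand": 40}
    - {"dx": -3.6, "dy": 0.78, "dz": 0, "wx": 0, "wy": 0, "wz": 0, "hand": 40}
    - {"dx": -4.0, "dy": 0.86, "dz": 0, "wx": 0, "wy": 0, "wz": 0, "hand": 40}
    - {"dx": -4.0, "dy": 0.86, "dz": 0.4, "wx": 0, "wy": 0, "wz": 0, "hand": 40}
    - {"dx": -4.0, "dy": 0.86, "dz": 0.8, "wx": 0, "wy": 0, "wz": 0, "hand": 40}
    - {"dx": -4.0, "dy": 0.86, "dz": 0.8, "wx": 0, "wy": 0, "wz": 0, "hand": 40}
    - {"dx": -4.0, "dy": 0.86, "dz": 0.8, "wx": 0, "wy": 0, "wz": 0, "hand": 40}
    - {"dx": -4.0, "dy": 0.86, "dz": 0.8, "wx": 0, "wy": 0, "wz": 0, "hand": 40}

```text
clock: 7.55
eef_pos: [0.5296, -0.0736, 0.1957]
tool_rot: [0.618, 0.786, 0.0, 0.0]
ft_force: [-0.1, 1.1, -0.6]
grip_width: 0.0494
grasp_force: 62.7
```

Run:
```python
from h import *
o=bot.get_obs(); Rt=R.from_quat(o['tool_rot']).as_matrix()
print(o['clock'],o['eef_pos'],Rt.round(4).tolist(),o['ft_force'],o['joint_pos'].round(3))
d=Rt.T@(np.array([.5304,-.0734,.186])-o['eef_pos']); print('units',d/.05)
im=bot.camera('side'); save('s5.png',cv2.resize(im[130:250,260:440],None,fx=4,fy=4,interpolation=cv2.INTER_CUBIC))
```

```text
7.55 [ 0.52963338 -0.07356264  0.19565218] [[-0.2362, 0.9717, 0.0002], [0.9717, 0.2362, -0.0], [-0.0001, 0.0002, -1.0]] [-0.08854877  1.10338583 -0.62232187] [-0.138  0.333  0.008  1.246  0.     1.194]
units [-0.00044964  0.01563516  0.19304625]
```

View pics/s5.png

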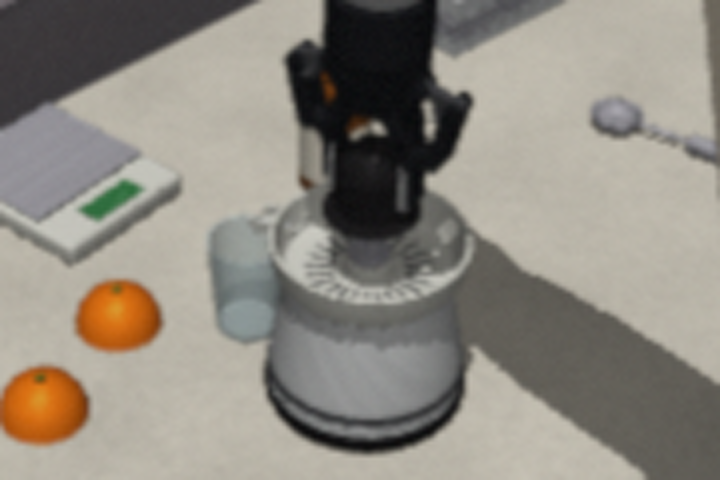

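The side view shows the cone centred over the spindle, still above it, with the rim clear. Next I'll lower slowly over the nose, to about 2 mm above the spline ends.

>>> drive_tool:
  rows:
    - {"dx": 0, "dy": 0.015, "dz": 0.08, "wx": 0, "wy": 0, "wz": 0, "hand": 40}
    - {"dx": 0, "dy": 0.015, "dz": 0.16, "wx": 0, "wy": 0, "wz": 0, "hand": 40}
    - {"dx": 0, "dy": 0.015, "dz": 0.24, "wx": 0, "wy": 0, "wz": 0, "hand": 40}
    - {"dx": 0, "dy": 0.015, "dz": 0.32, "wx": 0, "wy": 0, "wz": 0, "hand": 40}
    - {"dx": 0, "dy": 0.015, "dz": 0.38, "wx": 0, "wy": 0, "wz": 0, "hand": 40}
    - {"dx": 0, "dy": 0.015, "dz": 0.42, "wx": 0, "wy": 0, "wz": 0, "hand": 40}
    - {"dx": 0, "dy": 0.015, "dz": 0.42, "wx": 0, "wy": 0, "wz": 0, "hand": 40}
    - {"dx": 0, "dy": 0.015, "dz": 0.42, "wx": 0, "wy": 0, "wz": 0, "hand": 40}

```text
clock: 8.4
eef_pos: [0.5302, -0.0736, 0.1743]
tool_rot: [0.618, 0.786, -0.0, 0.0]
ft_force: [-0.1, -0.2, -0.3]
grip_width: 0.0496
grasp_force: 62.7
```

No contact force yet. Going down in half-millimetre steps to touch.

>>> drive_tool:
  rows:
    - {"dx": 0, "dy": 0, "dz": 0.02, "wx": 0, "wy": 0, "wz": 0, "hand": 40}
    - {"dx": 0, "dy": 0, "dz": 0.04, "wx": 0, "wy": 0, "wz": 0, "hand": 40}
    - {"dx": 0, "dy": 0, "dz": 0.06, "wx": 0, "wy": 0, "wz": 0, "hand": 40}
    - {"dx": 0, "dy": 0, "dz": 0.06, "wx": 0, "wy": 0, "wz": 0, "hand": 40}

```text
clock: 8.8
eef_pos: [0.5306, -0.0736, 0.1721]
tool_rot: [0.618, 0.786, 0.0, 0.001]
ft_force: [-0.5, 0.5, 5.2]
grip_width: 0.0495
grasp_force: 63.0
```

Contact is at 5 N with the underside near 0.151 m, so the cone rests on the spline ends, unmeshed as expected. I'll turn in 15-degree steps under a light push and watch the height.

>>> drive_tool:
  rows:
    - {"dx": 0, "dy": 0, "dz": 0.01, "wx": 0, "wy": 0, "wz": 0.75, "hand": 40}
    - {"dx": 0, "dy": 0, "dz": 0.02, "wx": 0, "wy": 0, "wz": 1.5, "hand": 40}
    - {"dx": 0, "dy": 0, "dz": 0.02, "wx": 0, "wy": 0, "wz": 2.25, "hand": 40}
    - {"dx": 0, "dy": 0, "dz": 0.02, "wx": 0, "wy": 0, "wz": 3, "hand": 40}
    - {"dx": 0, "dy": 0, "dz": 0.02, "wx": 0, "wy": 0, "wz": 3, "hand": 40}

```text
clock: 9.3
eef_pos: [0.5299, -0.0735, 0.1697]
tool_rot: [0.715, 0.699, -0.0, -0.0]
ft_force: [0.2, -0.3, -0.9]
grip_width: 0.0494
grasp_force: 62.8
```

The force has vanished and the cone has dropped 2.4 mm, so it appears to mesh. I'll lower further without turning.

>>> drive_tool:
  rows:
    - {"dx": 0, "dy": 0, "dz": 0.03, "wx": 0, "wy": 0, "wz": 0, "hand": 40}
    - {"dx": 0, "dy": 0, "dz": 0.06, "wx": 0, "wy": 0, "wz": 0, "hand": 40}
    - {"dx": 0, "dy": 0, "dz": 0.09, "wx": 0, "wy": 0, "wz": 0, "hand": 40}
    - {"dx": 0, "dy": 0, "dz": 0.09, "wx": 0, "wy": 0, "wz": 0, "hand": 40}

```text
clock: 9.7
eef_pos: [0.53, -0.0735, 0.1654]
tool_rot: [0.715, 0.699, -0.0, -0.0]
ft_force: [0.9, 0.9, -1.6]
grip_width: 0.0494
grasp_force: 62.8
```

It slides freely, about 6.5 mm in. Continuing down toward the shoulder, expected at TCP z of about 0.159.

>>> drive_tool:
  rows:
    - {"dx": 0, "dy": 0, "dz": 0.03, "wx": 0, "wy": 0, "wz": 0, "hand": 40}
    - {"dx": 0, "dy": 0, "dz": 0.06, "wx": 0, "wy": 0, "wz": 0, "hand": 40}
    - {"dx": 0, "dy": 0, "dz": 0.09, "wx": 0, "wy": 0, "wz": 0, "hand": 40}
    - {"dx": 0, "dy": 0, "dz": 0.115, "wx": 0, "wy": 0, "wz": 0, "hand": 40}
    - {"dx": 0, "dy": 0, "dz": 0.13, "wx": 0, "wy": 0, "wz": 0, "hand": 40}
    - {"dx": 0, "dy": 0, "dz": 0.13, "wx": 0, "wy": 0, "wz": 0, "hand": 40}
    - {"dx": 0, "dy": 0, "dz": 0.13, "wx": 0, "wy": 0, "wz": 0, "hand": 40}

```text
clock: 10.4
eef_pos: [0.5305, -0.0736, 0.16]
tool_rot: [0.715, 0.699, 0.0, 0.0]
ft_force: [-2.1, 0.4, 4.3]
grip_width: 0.0494
grasp_force: 63.1
```

>>> drive_tool:
  rows:
    - {"dx": 0, "dy": 0, "dz": 0.015, "wx": 0, "wy": 0, "wz": 0, "hand": 40}
    - {"dx": 0, "dy": 0, "dz": 0.03, "wx": 0, "wy": 0, "wz": 0, "hand": 40}
    - {"dx": 0, "dy": 0, "dz": 0.04, "wx": 0, "wy": 0, "wz": 0, "hand": 40}
    - {"dx": 0, "dy": 0, "dz": 0.04, "wx": 0, "wy": 0, "wz": 0, "hand": 40}
    - {"dx": 0, "dy": 0, "dz": 0.04, "wx": 0, "wy": 0, "wz": 0, "hand": 40}

```text
clock: 10.9
eef_pos: [0.5305, -0.0736, 0.158]
tool_rot: [0.715, 0.699, 0.0, 0.0]
ft_force: [-1.9, 0.8, 6.8]
grip_width: 0.0492
grasp_force: 63.2
```

Force is 6.8 N at 0.158 m, so the shoulder is reached at about 0.159 m (13 mm below the first contact) and the spring is beginning to give. Now I'll press about 4.5 mm further.

>>> drive_tool:
  rows:
    - {"dx": 0, "dy": 0, "dz": 0.02, "wx": 0, "wy": 0, "wz": 0, "hand": 40}
    - {"dx": 0, "dy": 0, "dz": 0.04, "wx": 0, "wy": 0, "wz": 0, "hand": 40}
    - {"dx": 0, "dy": 0, "dz": 0.06, "wx": 0, "wy": 0, "wz": 0, "hand": 40}
    - {"dx": 0, "dy": 0, "dz": 0.08, "wx": 0, "wy": 0, "wz": 0, "hand": 40}
    - {"dx": 0, "dy": 0, "dz": 0.09, "wx": 0, "wy": 0, "wz": 0, "hand": 40}
    - {"dx": 0, "dy": 0, "dz": 0.09, "wx": 0, "wy": 0, "wz": 0, "hand": 40}
    - {"dx": 0, "dy": 0, "dz": 0.09, "wx": 0, "wy": 0, "wz": 0, "hand": 40}
    - {"dx": 0, "dy": 0, "dz": 0.09, "wx": 0, "wy": 0, "wz": 0, "hand": 40}

```text
clock: 11.7
eef_pos: [0.5306, -0.0736, 0.1545]
tool_rot: [0.715, 0.699, 0.001, 0.001]
ft_force: [-3.5, 0.2, 12.2]
grip_width: 0.0494
grasp_force: 63.8
```

About 4.3 mm down at 12 N. I'll press a little more so the spindle sits near its stop, still well under 60 N.

>>> drive_tool:
  rows:
    - {"dx": 0, "dy": 0, "dz": 0.02, "wx": 0, "wy": 0, "wz": 0, "hand": 40}
    - {"dx": 0, "dy": 0, "dz": 0.04, "wx": 0, "wy": 0, "wz": 0, "hand": 40}
    - {"dx": 0, "dy": 0, "dz": 0.05, "wx": 0, "wy": 0, "wz": 0, "hand": 40}
    - {"dx": 0, "dy": 0, "dz": 0.05, "wx": 0, "wy": 0, "wz": 0, "hand": 40}
    - {"dx": 0, "dy": 0, "dz": 0.05, "wx": 0, "wy": 0, "wz": 0, "hand": 40}
    - {"dx": 0, "dy": 0, "dz": 0.05, "wx": 0, "wy": 0, "wz": 0, "hand": 40}

```text
clock: 12.3
eef_pos: [0.5306, -0.0736, 0.1541]
tool_rot: [0.715, 0.699, 0.001, 0.001]
ft_force: [-7.8, -0.1, 23.3]
grip_width: 0.0495
grasp_force: 65.1
```

Run:
```python
from h import *
im=bot.camera('side'); o=bot.get_obs(); print(o['clock'],o['eef_pos'],o['ft_force'],o['grasp_force'],o['joint_vel'].round(3))
a=cv2.resize(im[150:250,280:420],None,fx=4,fy=4,interpolation=cv2.INTER_CUBIC)
save('s6.png',np.clip(a.astype(float)*1.6,0,255).astype(np.uint8))
```

```text
12.35 [ 0.53064908 -0.07365311  0.15413501] [-8.43635619  0.83069684 23.30190671] 65.13055010698736 [ 0.    -0.001  0.001  0.001  0.    -0.   ]
```

View pics/s6.png

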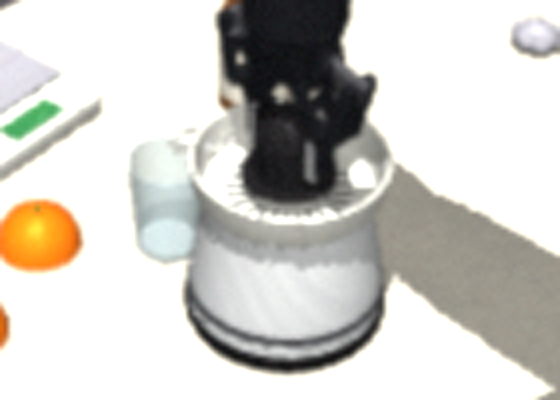

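The force rises sharply below 0.1543 m, so the spindle is at its stop. The travel from the spline ends, about 18 mm, matches 13 + 6 mm less compliance. The side view shows the cone seated low in the bowl, held upright by the gripper, with the other things untouched. Handing in.

```bash
python3 -c "
from workcell import bot
print(bot.job_done())"
```

```text
the job is handed in; nothing more can be done
None
```

I put the larger cone on the spindle with its splines meshed and fully home, and handed the job in with the gripper still pressing it down against the spring's stop at about 23 N; the hand-in gave no verdict back.

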